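# Uncover the gauge box and hold its lid open

### The job

Lift the white dust cover off the small gauge box by its knob and stand it upright, wholly on the black rubber mat. Then raise the box's hinged lid by its black front knob to 60 degrees from shut and keep holding it there with the fingers: the lid springs shut if let go, so finish while still holding it, letting go of nothing at the end. Leave the jars, the tub and the ear defenders where they are.

Things in the scene. Friction and masses are not known exactly. Their poses are not given: they have to be found in the camera images.
- gauge_box: Grey steel box fixed to the bench, 100 (x) x 120 (y) x 55 mm high, open-topped under its lid. Origin: centre of its underside, z up. Its -x side is the front (lid knob), its +x side carries the lid's hinge. Position and yaw vary. At the start it is hidden under the dust cover.
- cover: Loose white plastic dust cover, an upside-down open box 162 (x) x 138 (y) x 81 mm high, walls 3 mm, 0.15 to 0.31 kg, on the bench over the gauge box at the same yaw, 4 to 6 mm clear all round; its rim must rise over 80 mm to clear the box. Origin: centre of its lower rim, z up; at the start 24 mm from the box's origin along the box's -x.
- cover_knob (a point): Middle of the black round knob on top of the cover: upright cylinder 30 mm in diameter, 24 mm tall, on a narrower 8 mm neck; this point is 101 mm above the cover's lower rim, on its centre line, and its axes are the cover's.
- mat: Black rubber mat fixed to the bench, 220 (x) x 200 (y) x 3 mm; origin at the centre of its underside. On the other side of the bench from the box; which side is which varies.
- lid (a joint): Angle of the box's lid in rad: 0 shut (level), 1.047 is 60 degrees, stop at 1.75. A closing spring and the lid's weight shut it from any angle: about 1 to 3 N at the knob. Steel lid 100 x 120 x 6 mm, its far edge on the hinge.
- lid_knob (a point): Centre of the lid's black knob: cylinder 22 mm in diameter, 30 mm long, lying along the box's y, on a 14 mm wide tongue; 35 mm in front of the lid's front edge, 135 mm from the hinge axis, 58.5 mm above the bench when shut. Pinched on its two flat ends it can turn between the fingers as the lid swings. Axes of the lid: x from knob to hinge, y along the hinge.
- lid_hinge (a point): Middle of the lid's hinge at the box's far (+x) rim, 58.5 mm above the bench, 50 mm from the box's centre. Opening swings the knob up and over towards the box's +x, about the box's y axis.
- jar_a: Bystander: white screw-cap jar, 48 mm in diameter, 75 mm high. Origin: centre of its underside.
- jar_b: Bystander: the same kind of jar.
- tub: Bystander: open white plastic tub, rim diameter 100 mm, 60 mm high. Origin: centre of its underside.
- ear_defenders: Bystander: black and yellow ear defenders standing on their cups, about 80 x 120 x 150 mm high. Origin: centre of the underside.
Things that resemble listed ones, but are neither listed nor needed, are in the scene too. What is shaped like the cover but blue is not meant.

How it is judged:
By the outcome, as a careful person would: the job done as asked, in the order asked, and still so for the second after the job is handed in, while the arm keeps its last pose, push and grip.
It also fails if it takes over 58 s, if anything falls off the work surface, if the arm or the gripper's body presses on something with over 40 N, if the wrist force passes 120 N, or if a joint passes its speed limit or range.

### The arm

A 7-joint arm with a two-finger parallel gripper is mounted at the origin on the work surface. World frame = base frame: x ahead of the robot, y to its left, z up, the work surface at z = 0. Lengths are in m, angles in rad, forces in N, time in s.
With the tool pointing down it reaches from about 0.4 to 0.875 m from the base axis. Payload 19.3 kg.
Tool frame: the origin (TCP) lies at the very end of the fingers, on their centre line; the grasp point (between the pads) lies 19 mm behind it; z points along the fingers, y is the line along which they close (so a half turn about z gives the same grasp; the last joint's range is limited). The gripper opens to 85 mm and grips with 20 to 120 N. Pads are 22 mm wide; open, the fingers measure 114 mm over their backs; the gripper's body (76 mm by 85 mm) begins 54 mm behind the grasp point. The pads swing forward as they close: fully open they stand 13 mm farther back than shut.
Start: joints at [-1.212, 0.521, -0.036, 1.599, 0.021, 1.021, -0.113], TCP at [0.26, 0.568, 0.231] pointing down, gripper open.
Joint ranges: [-2.91, 2.91], [-0.3, 2.13], [-1.5, 1.42], [0.17, 2.43], [-1.26, 4.41], [0.16, 1.93], [-2.52, 2.52]. Speed limits (rad/s): [1.89, 1.89, 2.39, 2.39, 3.01, 3.01, 3.01].

### API

Orientations are given as [roll, pitch, yaw] about the fixed x, y, z axes, in that order (R = Rz(yaw) Ry(pitch) Rx(roll)).
In Python, from workcell import bot gives the robot as it stands. The module is installed in compiled form; this text tells all that it offers.
- The arm moves only by the tool apply_moves, never from a script. Its arguments are lists of equal length, an entry for each row: "claw": the finger opening in m, from 0 to 0.0854; "xyz": the shift along the tool's x, y, z in m, a list of three; "twist": the turn, a rotation vector about the tool's x, y, z in rad, a list of three. A call has 1 to 20 rows; each row shifts and turns the commanded pose from where the row before left it, along the tool's axes as they then stand; what a row does not reach is not made up. A row lasts 1/10 s, in which the tool goes at most 50 mm and 8.59 degrees, less where a joint would pass 70% of its speed; a pose out of reach is approached as far as the arm can. A call with a gripper value outside its range is refused whole. The fingers move at their own pace and stop on an object; "force" is the grip in N (left out, the last holds). Time passes only in rows, so rows that do not move let the fingers close. It gives the time, the measured TCP pose, the force, the opening and the grip force at its end, in the units of the state.
- bot.observe(): the state, without advancing time (a new reading comes with each control period).
- bot.grab_frame(name): name is "side" or "top" or "wrist"; returns a dict with "img" (400x640x3 uint8, red, green, blue), "vfov" (degrees; the focal length in pixels is half the picture's height over the tangent of half this angle, whatever the lens; pixels are square), "cx", "cy" (the principal point, pixels), "distortion" ([k1, k2, p1, p2, k3] as OpenCV has them; the pictures are not rectified), "view" (4x4, takes a point from world to camera coordinates). Camera axes: x right, y up, looking along -z (the intrinsics and any distortion apply to the point x, -y, -z); pixel columns grow to the right and rows downward; lengths in m; the calibration is good to about 2 mm. A picture is of the moment at which its call begins. There is no depth.
- bot.job_done(): hands the job in; it is judged then, once.
Trained networks look in the newest picture that a camera, given by its name, has taken for a name from the list of things; names that differ only in an ending like _2 or _b are one class to them, and where a whole thing is asked for, a point or a joint stands for the part that bears it (a point fixed in the world has none). Each returns a list of dicts, best first, with "score" (0 to 1); they miss things now and then, are a little off and sometimes report something else, mostly with a low value. They report only what shows in the picture. A call takes as long as a camera call. They do not tell look-alikes from the thing itself.
- bot.find_in(camera, query): "position" ([x, y, z] in m, in world coordinates, good to about 4 mm: the middle of the surface that is visible of it).
The state is a dict: "clock": time; "qpos": joint angles; "qd": joint speeds; "joint_efforts": joint torques, N m; "position": TCP position; "tool_rot": TCP orientation; "force": force on the tool from outside, world axes, zero at the start; "moment": the same for the moment, N m; "grip_width": finger opening in m; "finger_force": force on a finger pad.
Only numpy, scipy, OpenCV 4.12 (cv2) and the standard library are available. Lean on these libraries where they do the work, as an engineer would, in place of code of your own. Each camera call takes 0.05 s, during which the arm holds its last target. There are 200 camera calls.

## Working session

There is one attempt and no reset: what is moved stays moved. The work goes in short steps, Python scripts to look and compute and a tool call to move; the robot and the scene stay as the last step left them, time stands still between calls to the robot, and variables do not carry over. Pictures are saved under pics/ and viewed, at most 10 in all, crops included, and the job is handed in when it is done.

Besides the shell and the picture viewer there is one more tool, called after "Call:" by a JSON object that holds its "fn" and its "kwargs", one argument or row to a line. apply_moves: Moves the arm, as the interface text tells. Its arguments: {"type":"object","properties":{"claw":{"type":"array"},"xyz":{"type":"array"},"twist":{"type":"array"},"force":{"type":"number"}},"required":["claw","xyz","twist"]}

```bash
mkdir -p pics
cat > h.py <<'E'
import numpy as np, cv2
from workcell import bot
def K(f):
    fl=f["img"].shape[0]/2/np.tan(np.radians(f["vfov"])/2)
    return np.array([[fl,0,f["cx"]],[0,fl,f["cy"]],[0,0,1.]])
def ray(f,px):
    p=cv2.undistortPoints(np.array([[px]],float),K(f),np.array(f["distortion"],float))[0,0]
    V=np.array(f["view"]);R=V[:3,:3];t=V[:3,3]
    return -R.T@t, R.T@np.array([p[0],-p[1],-1.])
def at_z(f,px,z):
    o,d=ray(f,px); return o+d*(z-o[2])/d[2]
def proj(f,P):
    V=np.array(f["view"]);c=V[:3,:3]@np.array(P,float)+V[:3,3]
    return cv2.projectPoints(np.array([[c[0],-c[1],-c[2]]]),np.zeros(3),np.zeros(3),K(f),np.array(f["distortion"],float))[0][0,0]
def save(f,n): cv2.imwrite(f"pics/{n}.png",f["img"][:,:,::-1])
E
python3 - <<'E'
from h import *
print(bot.observe())
for c in("top","side"):
    f=bot.grab_frame(c);save(f,c+"0")
    for q in("cover","cover_knob","mat","jar_a","tub","ear_defenders"):
        print(c,q,[(np.round(d["position"],3).tolist(),round(d["score"],2)) for d in bot.find_in(c,q)][:4])
E
```

```text
{'clock': 0.0, 'qpos': array([-1.21217066,  0.52205224, -0.03635999,  1.59996351,  0.02118458,
        1.02112913, -0.11280397]), 'qd': array([-2.23208729e-03,  4.16980442e-05,  2.98442543e-05,  1.42190372e-04,
        2.07940216e-04, -1.21138998e-03,  3.80915599e-04]), 'joint_efforts': array([-8.97199898e-04, -9.27086735e+01,  1.97961241e+00, -3.69939423e+01,
        1.78074685e-02,  8.05913005e-03, -1.24053651e-05]), 'position': array([0.25975143, 0.56810304, 0.23071748]), 'tool_rot': array([-3.14042579e+00,  5.41912259e-05,  2.71277246e+00]), 'force': array([ 0.87167599,  0.10046632, -0.28194492]), 'moment': array([-0.00392952,  0.00676528,  0.03685729]), 'finger_force': 0.0, 'grip_width': 0.08568281678751048}
top cover [([0.568, 0.157, 0.08], 0.97), ([0.308, -0.163, 0.082], 0.88), ([0.323, 0.212, 0.081], 0.72), ([0.505, -0.429, 0.083], 0.68)]
top cover_knob [([0.338, 0.485, 0.083], 0.9), ([0.304, -0.166, 0.084], 0.85), ([0.321, 0.209, 0.08], 0.8), ([0.572, 0.159, 0.084], 0.72)]
top mat [([0.579, -0.18, 0.003], 0.66)]
top jar_a [([0.764, -0.103, 0.078], 0.74), ([0.778, 0.086, 0.078], 0.7)]
top tub [([0.546, 0.487, 0.009], 0.89)]
top ear_defenders [([0.51, -0.431, 0.083], 0.73)]
side cover [([0.341, 0.454, 0.075], 0.87), ([0.32, 0.181, 0.081], 0.72), ([0.547, 0.457, 0.036], 0.7), ([0.565, 0.11, 0.08], 0.69)]
side cover_knob [([0.563, 0.114, 0.082], 0.95), ([0.324, 0.178, 0.077], 0.95), ([0.338, 0.457, 0.067], 0.89), ([0.307, -0.207, 0.082], 0.67)]
side mat [([0.58, -0.194, 0.003], 0.6), ([0.547, 0.456, 0.036], 0.39)]
side jar_a [([0.764, -0.118, 0.046], 0.86), ([0.775, 0.069, 0.053], 0.58)]
side tub [([0.546, 0.453, 0.037], 0.67)]
side ear_defenders [([0.504, -0.474, 0.082], 0.77)]
```

View pics/top0.png

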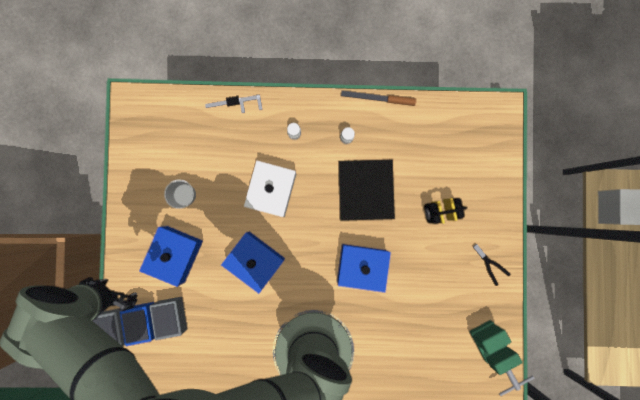

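View pics/side0.png

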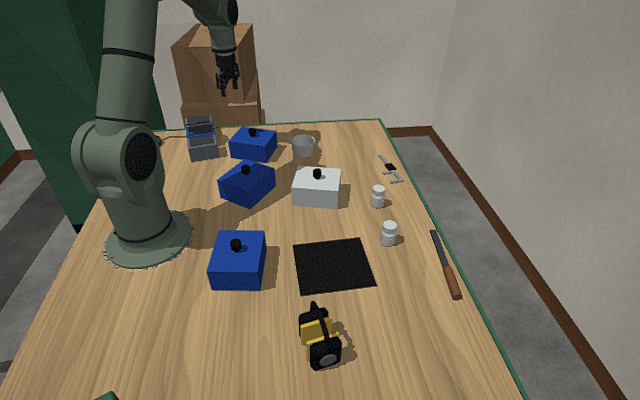

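The pictures show the white cover at top (269,188) and side (317,187), with the mat at top (367,189). The other covers are blue. Next I measure the corners and knob.

Run:
```python
from h import *
f=bot.grab_frame("top");g=bot.grab_frame("side")
im=f["img"].astype(int)
def comp(m,seed,r=45):
    m=m.astype(np.uint8);w=np.zeros_like(m);w[seed[1]-r:seed[1]+r,seed[0]-r:seed[0]+r]=1;m=m*w
    m=cv2.morphologyEx(m,cv2.MORPH_OPEN,np.ones((3,3)))
    c=max(cv2.findContours(m,0,2)[0],key=cv2.contourArea);return c
for n,m,s,z in(("cover",(im.min(2)>165),(269,188),.081),("mat",im.max(2)<70,(367,189),.003)):
    c=comp(m,s); c=cv2.convexHull(c)
    W=np.array([at_z(f,p[0],z)[:2] for p in c])
    r=cv2.minAreaRect((W*1000).astype(np.float32)); print(n,r,cv2.boxPoints(r).round(0).tolist())
def knob(f,s,r):
    im=f["img"].astype(int);sub=im[s[1]-r:s[1]+r,s[0]-r:s[0]+r].max(2)<70
    y,x=np.nonzero(sub);return (x.mean()+s[0]-r,y.mean()+s[1]-r)
a=knob(f,(269,188),9);b=knob(g,(317,174),9);print(a,b)
o1,d1=ray(f,a);o2,d2=ray(g,b)
s=np.linalg.lstsq(np.c_[d1,-d2],o2-o1,rcond=None)[0];print(o1+d1*s[0],o2+d2*s[1])
```

```text
cover ((569.0805053710938, 159.835205078125), (139.1170196533203, 164.46316528320312), 76.0625991821289) [[473.0, 112.0], [632.0, 73.0], [666.0, 208.0], [506.0, 247.0]]
mat ((576.835693359375, -180.9998779296875), (213.40223693847656, 194.13330078125), 2.648097515106201) [[466.0, -89.0], [475.0, -283.0], [688.0, -273.0], [679.0, -79.0]]
(np.float64(268.64285714285717), np.float64(187.83333333333334)) (np.float64(316.53521126760563), np.float64(173.33802816901408))
[0.57006929 0.1602724  0.09845888] [0.57004386 0.16027433 0.09845752]
```

Call:
{"fn": "apply_moves", "kwargs": {
  "claw": [0.08,0.08,0.08,0.08,0.08,0.08,0.08,0.08,0.08,0.08,0.08,0.08,0.08,0.08,0.08,0.08],
  "xyz": [
    [-0.0347,-0.0186,0],
    [-0.0347,-0.0186,0],
    [-0.0347,-0.0186,0],
    [-0.0347,-0.0186,0],
    [-0.0347,-0.0186,0],
    [-0.0347,-0.0186,0],
    [-0.0347,-0.0186,0],
    [-0.0347,-0.0186,0],
    [-0.0347,-0.0186,0],
    [-0.0347,-0.0186,0],
    [-0.0347,-0.0186,0],
    [-0.0347,-0.0186,0],
    [-0.0347,-0.0186,0],
    [0,0,0],
    [0,0,0],
    [0,0,0]
  ],
  "twist": [
    [0,0,0],
    [0,0,0],
    [0,0,0],
    [0,0,0],
    [0,0,0],
    [0,0,0],
    [0,0,0],
    [0,0,0],
    [0,0,0],
    [0,0,0],
    [0,0,0],
    [0,0,0],
    [0,0,0],
    [0,0,-0.094],
    [0,0,-0.094],
    [0,0,0]
  ]
}}

```text
clock: 2.4
position: [0.5697, 0.1606, 0.2312]
tool_rot: [3.142, -0.0, 2.902]
force: [0.7, -0.5, 0.9]
grip_width: 0.08
finger_force: 0.0
```

```bash
cat >> h.py <<'E'
from scipy.spatial.transform import Rotation as Rot
def tool(world,rpy=None):
    s=bot.observe();R=Rot.from_euler("xyz",s["tool_rot"] if rpy is None else rpy)
    return R.inv().apply(np.array(world)-s["position"])
E
python3 - <<'E'
from h import *
s=bot.observe();print(s["clock"],s["position"],s["tool_rot"],s["qpos"].round(2),s["force"].round(1))
f=bot.grab_frame("wrist");save(f,"w1")
print([(np.round(d["position"],3).tolist(),round(d["score"],2)) for d in bot.find_in("wrist","cover_knob")])
print(proj(f,[.57,.16,.101]),proj(f,[.57,.16,.113]),tool([.57,.16,.09]))
E
```

```text
2.4 [0.56965271 0.16063513 0.23124566] [ 3.14151270e+00 -1.90006514e-04  2.90206009e+00] [-0.39  0.47  0.02  1.69 -0.01  0.98  0.97] [ 0.7 -0.5  0.9]
[([0.562, 0.163, 0.077], 0.97), ([0.41, 0.215, 0.036], 0.76), ([0.362, -0.096, 0.039], 0.63)]
[320.37492327 190.5754275 ] [320.32578541 193.87036223] [-0.00065587 -0.00083733  0.14134981]
```

View pics/w1.png

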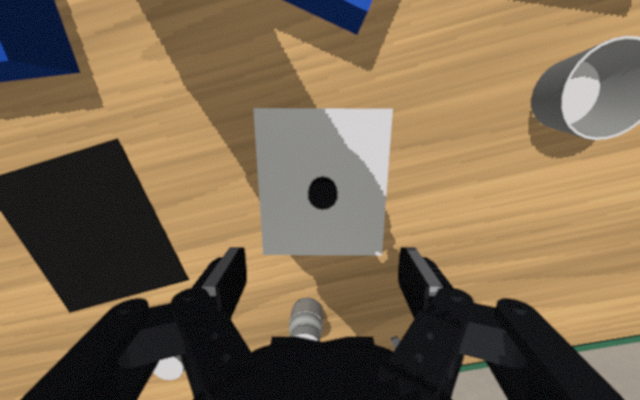

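The knob sits at (322,193), as predicted. I descend and grip it.

Call:
{"fn": "apply_moves", "kwargs": {
  "claw": [0.07,0.07,0.07,0.07,0.07,0.07,0.03,0.02,0.02,0.02,0.02,0.02],
  "xyz": [
    [-0.0005,-0.001,0.03],
    [0,0,0.035],
    [0,0,0.035],
    [0,0,0.03],
    [0,0,0.012],
    [0,0,0],
    [0,0,0],
    [0,0,0],
    [0,0,0],
    [0,0,0],
    [0,0,0],
    [0,0,0]
  ],
  "twist": [
    [0,0,0],
    [0,0,0],
    [0,0,0],
    [0,0,0],
    [0,0,0],
    [0,0,0],
    [0,0,0],
    [0,0,0],
    [0,0,0],
    [0,0,0],
    [0,0,0],
    [0,0,0]
  ],
  "force": 60
}}

```text
clock: 3.7
position: [0.5705, 0.1601, 0.0909]
tool_rot: [3.14, 0.002, 2.9]
force: [-2.7, 0.0, 11.0]
grip_width: 0.0281
finger_force: 58.4
```

Call:
{"fn": "apply_moves", "kwargs": {
  "claw": [0.02,0.02,0.02,0.02,0.02,0.02,0.02,0.02,0.02],
  "xyz": [
    [0,0,-0.006],
    [0,0,-0.012],
    [0,0,-0.014],
    [0,0,-0.014],
    [0,0,-0.016],
    [0,0,-0.02],
    [0,0,-0.02],
    [0,0,-0.02],
    [0,0,-0.008]
  ],
  "twist": [
    [0,0,0],
    [0,0,0],
    [0,0,0],
    [0,0,0],
    [0,0,0],
    [0,0,0],
    [0,0,0],
    [0,0,0],
    [0,0,0]
  ]
}}

```text
clock: 4.6
position: [0.5705, 0.16, 0.2221]
tool_rot: [3.14, 0.003, 2.901]
force: [0.5, -0.5, -1.3]
grip_width: 0.0278
finger_force: 59.2
```

Run:
```python
from h import *
s=bot.observe();print(s["clock"],s["position"],s["tool_rot"],s["force"].round(1),s["grip_width"])
g=bot.grab_frame("side");im=cv2.resize(g["img"][110:310,200:440],None,fx=3,fy=3,interpolation=2);cv2.imwrite("pics/s2.png",im[:,:,::-1])
mat=np.array([.578,-.182]);print(tool([*mat,s["position"][2]]))
```

```text
4.6 [0.57054038 0.16002708 0.22212253] [3.13979527e+00 2.59737803e-03 2.90056254e+00] [ 0.5 -0.5 -1.3] 0.027826361027816073
[-8.87849571e-02 -3.30433086e-01 -2.81927647e-04]
```

View pics/s2.png

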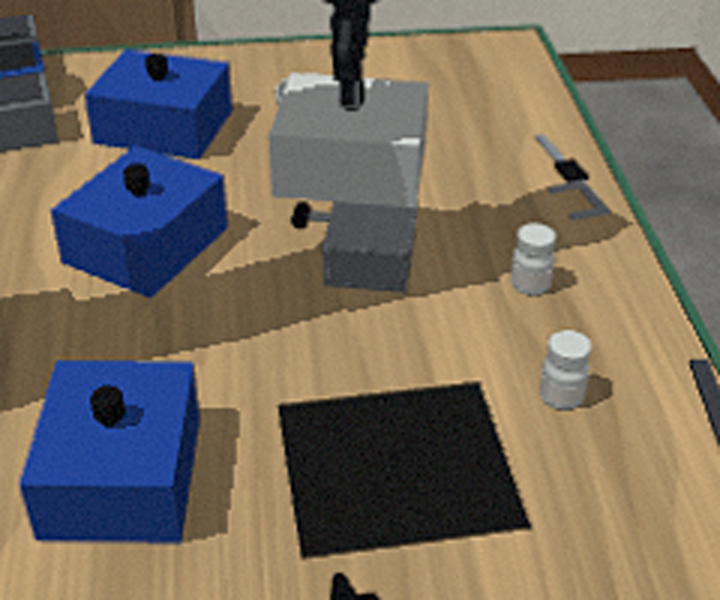

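The cover is clear of the box, and the lid knob (side crop 300,213) faces the robot. I carry the cover to the mat and align it.

Call:
{"fn": "apply_moves", "kwargs": {
  "claw": [0.02,0.02,0.02,0.02,0.02,0.02,0.02,0.02,0.02,0.02,0.02,0.02,0.02,0.02,0.02,0.02],
  "xyz": [
    [-0.004,-0.015,0],
    [-0.0081,-0.03,0],
    [-0.0081,-0.03,0],
    [-0.0081,-0.03,0],
    [-0.0081,-0.03,0],
    [-0.0081,-0.03,0],
    [-0.0081,-0.03,0],
    [-0.0081,-0.03,0],
    [-0.0081,-0.03,0],
    [-0.0081,-0.03,0],
    [-0.0081,-0.03,0],
    [-0.004,-0.015,0],
    [0,0,0],
    [0,0,0],
    [0,0,0],
    [0,0,0]
  ],
  "twist": [
    [0,0,0],
    [0,0,0],
    [0,0,0],
    [0,0,0],
    [0,0,0],
    [0,0,0],
    [0,0,0],
    [0,0,0],
    [0,0,0],
    [0,0,0],
    [0,0,0],
    [0,0,0],
    [0,0,-0.095],
    [0,0,-0.095],
    [0,0,-0.095],
    [0,0,0]
  ]
}}

```text
clock: 6.25
position: [0.577, -0.1819, 0.2187]
tool_rot: [3.141, -0.001, -3.096]
force: [0.3, -0.9, -2.1]
grip_width: 0.0282
finger_force: 59.4
```

Run:
```python
from h import *
s=bot.observe();print(s["clock"],s["position"],s["tool_rot"],s["force"].round(1))
g=bot.grab_frame("top");im=cv2.resize(g["img"][110:260,230:430],None,fx=4,fy=4,interpolation=2);cv2.imwrite("pics/t2.png",im[:,:,::-1])
print(tool([.578,-.182,.094]))
for n in("lid_knob","lid_hinge","gauge_box"): 
  for c in("top","side"):
    g=bot.grab_frame(c);print(c,n,[(np.round(d["position"],3).tolist(),round(d["score"],2)) for d in bot.find_in(c,n)][:3])
```

```text
6.25 [ 0.57703834 -0.18191593  0.21867464] [ 3.14107276e+00 -9.85675404e-04 -3.09562260e+00] [ 0.3 -0.9 -2.1]
[-0.00099166 -0.0001255   0.12476979]
top lid_knob [([0.588, 0.16, 0.062], 0.57)]
side lid_knob [([0.568, -0.236, 0.21], 0.71), ([0.573, 0.154, 0.061], 0.69), ([0.548, 0.458, 0.036], 0.43)]
top lid_hinge [([0.589, 0.16, 0.061], 0.94), ([0.553, -0.11, 0.003], 0.42)]
side lid_hinge [([0.572, 0.158, 0.062], 0.77)]
top gauge_box [([0.594, 0.154, 0.063], 0.9)]
side gauge_box [([0.57, 0.148, 0.059], 0.88)]
```

View pics/t2.png

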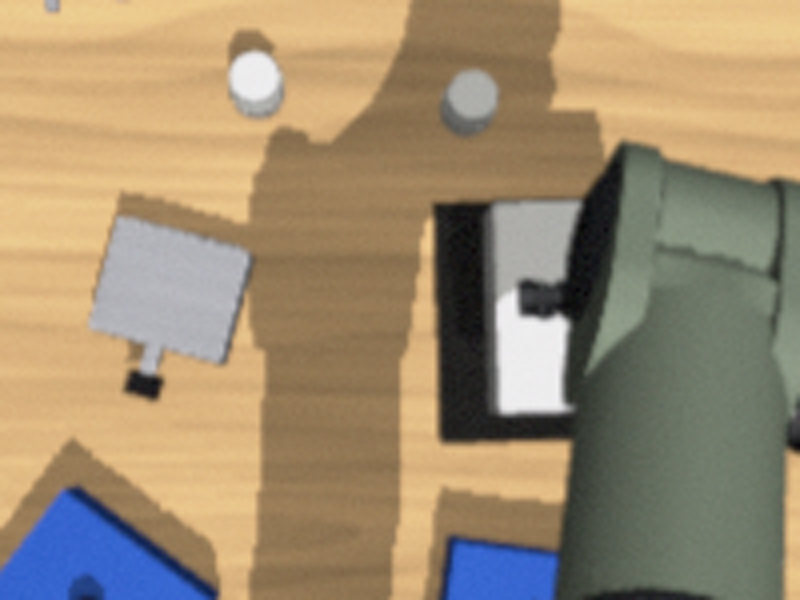

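The cover hangs square over the mat. I lower it.

Call:
{"fn": "apply_moves", "kwargs": {
  "claw": [0.02,0.02,0.02,0.02,0.02,0.02,0.02],
  "xyz": [
    [-0.001,0,0.02],
    [0,0,0.03],
    [0,0,0.03],
    [0,0,0.02],
    [0,0,0.012],
    [0,0,0.008],
    [0,0,0]
  ],
  "twist": [
    [0,0,0],
    [0,0,0],
    [0,0,0],
    [0,0,0],
    [0,0,0],
    [0,0,0],
    [0,0,0]
  ]
}}

```text
clock: 7.6
position: [0.5784, -0.1818, 0.0989]
tool_rot: [3.141, -0.001, -3.098]
force: [0.6, 0.2, -1.5]
grip_width: 0.0278
finger_force: 59.4
```

Call:
{"fn": "apply_moves", "kwargs": {
  "claw": [0.02,0.02,0.02],
  "xyz": [
    [0,0,0.003],
    [0,0,0.002],
    [0,0,0]
  ],
  "twist": [
    [0,0,0],
    [0,0,0],
    [0,0,0]
  ]
}}

```text
clock: 7.9
position: [0.5787, -0.1819, 0.0946]
tool_rot: [-3.141, 0.0, -3.098]
force: [-0.4, -0.5, -1.1]
grip_width: 0.028
finger_force: 59.4
```

Not in contact yet. I go 1.5 mm lower, open and rise.

Call:
{"fn": "apply_moves", "kwargs": {
  "claw": [0.02,0.02,0.045,0.07,0.08,0.08,0.08],
  "xyz": [
    [0,0,0.0015],
    [0,0,0],
    [0,0,0],
    [0,0,0],
    [0,0,0],
    [0,0,0],
    [0,0,0]
  ],
  "twist": [
    [0,0,0],
    [0,0,0],
    [0,0,0],
    [0,0,0],
    [0,0,0],
    [0,0,0],
    [0,0,0]
  ]
}}

```text
clock: 8.6
position: [0.5786, -0.1818, 0.0928]
tool_rot: [-3.142, -0.0, -3.097]
force: [0.3, -0.3, -0.3]
grip_width: 0.0799
finger_force: 0.0
```

Call:
{"fn": "apply_moves", "kwargs": {
  "claw": [0.08,0.08,0.08,0.08,0.08,0.08],
  "xyz": [
    [0,0,-0.01],
    [0,0,-0.03],
    [0,0,-0.04],
    [0,0,-0.04],
    [0,0,-0.04],
    [0,0,0]
  ],
  "twist": [
    [0,0,0],
    [0,0,0],
    [0,0,0],
    [0,0,0],
    [0,0,0],
    [0,0,0]
  ]
}}

```text
clock: 9.2
position: [0.5805, -0.1825, 0.2589]
tool_rot: [-3.139, 0.008, -3.098]
force: [0.3, -0.8, -0.5]
grip_width: 0.0801
finger_force: 0.0
```

Run:
```python
from h import *
s=bot.observe();print(s["clock"],s["position"],s["tool_rot"],s["qpos"].round(2),s["force"].round(1))
f=bot.grab_frame("top");g=bot.grab_frame("side")
im=cv2.resize(g["img"][110:310,200:440],None,fx=3,fy=3,interpolation=2);cv2.imwrite("pics/s3.png",im[:,:,::-1])
def dark(f,s,r):
    m=(f["img"][s[1]-r:s[1]+r,s[0]-r:s[0]+r].astype(int).max(2)<60)
    y,x=np.nonzero(m);return (x.mean()+s[0]-r,y.mean()+s[1]-r),m.sum()
a=dark(f,(266,206),8);b=dark(g,(300,181),9);print(a,b)
o1,d1=ray(f,a[0]);o2,d2=ray(g,b[0])
q=np.linalg.lstsq(np.c_[d1,-d2],o2-o1,rcond=None)[0];print(o1+d1*q[0],o2+d2*q[1])
m=((np.ptp(f["img"].astype(int),axis=2)<35)&(f["img"].max(2)>90)).astype(np.uint8);w=np.zeros_like(m);w[158:204,248:297]=1
m=cv2.morphologyEx(m*w,cv2.MORPH_OPEN,np.ones((5,5)))
c=cv2.convexHull(max(cv2.findContours(m,0,2)[0],key=cv2.contourArea))
W=np.array([at_z(f,p[0],.0615)[:2] for p in c])*1000
r=cv2.minAreaRect(W.astype(np.float32));print(r,cv2.boxPoints(r).round(0).tolist())
```

```text
9.2 [ 0.58052133 -0.18247805  0.25889066] [-3.13940159  0.00799308 -3.0977771 ] [ 0.2   0.46  0.02  1.62 -0.01  1.05  1.83] [ 0.3 -0.8 -0.5]
((np.float64(265.3225806451613), np.float64(205.80645161290323)), np.int64(31)) ((np.float64(299.6666666666667), np.float64(181.56410256410257)), np.int64(39))
[0.51009695 0.17513083 0.05675015] [0.51019294 0.17512593 0.05675098]
((589.7877807617188, 152.55718994140625), (123.95854187011719, 112.09136199951172), 76.38465118408203) [[521.0, 106.0], [630.0, 79.0], [659.0, 200.0], [550.0, 226.0]]
```

View pics/s3.png

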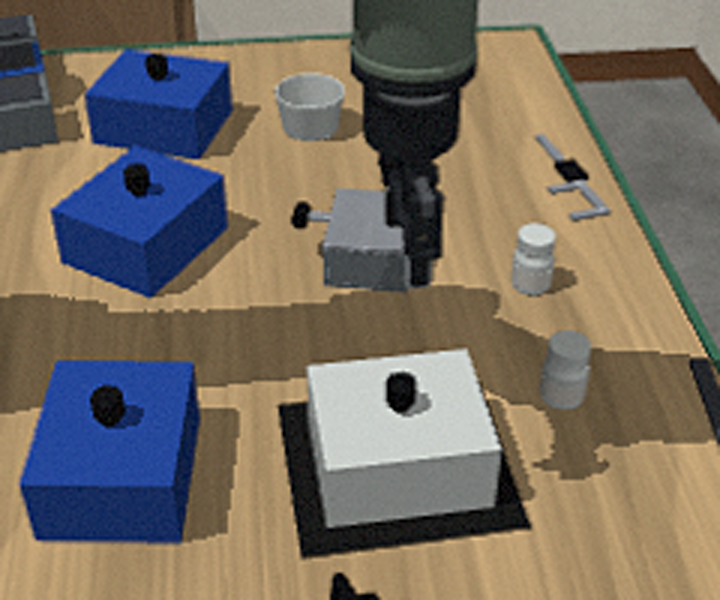

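The cover stands wholly on the mat (crop 403,450), and the lid knob is at (301,213). It triangulates to about (0.5105, 0.1748). I move above it.

Call:
{"fn": "apply_moves", "kwargs": {
  "claw": [0.07,0.07,0.07,0.07,0.07,0.07,0.07,0.07,0.07,0.07,0.07,0.07,0.07,0.07,0.07],
  "xyz": [
    [0.0049,0.0327,0],
    [0.0049,0.0327,0],
    [0.0049,0.0327,0],
    [0.0049,0.0327,0],
    [0.0049,0.0327,0],
    [0.0049,0.0327,0.015],
    [0.0049,0.0327,0.015],
    [0.0049,0.0327,0.015],
    [0.0049,0.0327,0.015],
    [0.0049,0.0327,0.015],
    [0.0049,0.0327,0.015],
    [0,0,0],
    [0,0,0],
    [0,0,0],
    [0,0,0]
  ],
  "twist": [
    [0,0,0],
    [0,0,0],
    [0,0,0],
    [0,0,0],
    [0,0,0],
    [0,0,0],
    [0,0,0],
    [0,0,0],
    [0,0,0],
    [0,0,0],
    [0,0,0],
    [0,0,0.0947],
    [0,0,0.0947],
    [0,0,0.0947],
    [0,0,0]
  ]
}}

```text
clock: 10.8
position: [0.5082, 0.175, 0.162]
tool_rot: [-3.14, -0.001, 2.9]
force: [0.1, -0.3, 0.7]
grip_width: 0.0704
finger_force: 0.0
```

Run:
```python
from h import *
s=bot.observe();print(s["clock"],s["position"],s["tool_rot"],s["force"].round(1))
f=bot.grab_frame("wrist");save(f,"w4")
print([(np.round(d["position"],3).tolist(),round(d["score"],2)) for d in bot.find_in("wrist","lid_knob")])
k=np.array([.5105,.1748,.0585]);y=np.array([.2385,.971,0])
for q in(k,k+.015*y,k-.015*y,k+.135*np.array([.971,-.2385,0])): print(proj(f,q).round(1))
print(tool([.5105,.1748,.0405]))
```

```text
10.8 [0.50818065 0.17503211 0.16195791] [-3.14035883e+00 -1.25218254e-03  2.90015542e+00] [ 0.1 -0.3  0.7]
[([0.587, 0.162, 0.06], 0.62)]
[321.4 200.4]
[337.7 200.4]
[305.1 200.4]
[321.6 322.2]
[-0.00217533  0.00027597  0.12180362]
```

View pics/w4.png

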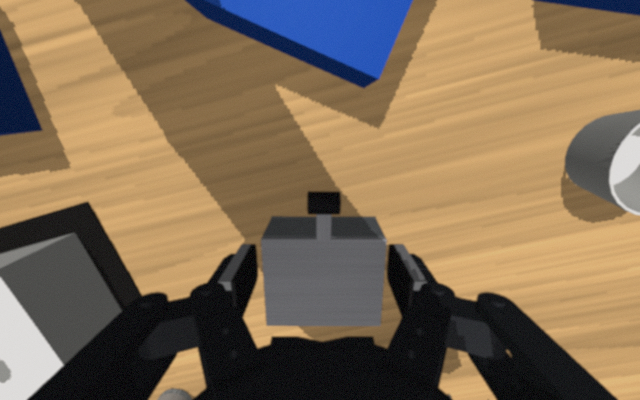

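The knob shows at (324,202), about 2 mm off my estimate. I correct for that, descend and grip.

Call:
{"fn": "apply_moves", "kwargs": {
  "claw": [0.07,0.07,0.07,0.07,0.07,0.06,0.045,0.03,0.02,0.02,0.02,0.02],
  "xyz": [
    [-0.0032,0.002,0.025],
    [0,0,0.03],
    [0,0,0.03],
    [0,0,0.025],
    [0,0,0.0115],
    [0,0,0],
    [0,0,0],
    [0,0,0],
    [0,0,0],
    [0,0,0],
    [0,0,0],
    [0,0,0]
  ],
  "twist": [
    [0,0,0],
    [0,0,0],
    [0,0,0],
    [0,0,0],
    [0,0,0],
    [0,0,0],
    [0,0,0],
    [0,0,0],
    [0,0,0],
    [0,0,0],
    [0,0,0],
    [0,0,0]
  ],
  "force": 40
}}

```text
clock: 12.1
position: [0.5127, 0.1754, 0.0423]
tool_rot: [-3.141, 0.001, 2.901]
force: [-1.6, -7.1, 2.4]
grip_width: 0.0288
finger_force: 45.3
```

Run:
```python
from h import *
s=bot.observe();print(s["position"],s["tool_rot"],s["force"].round(1),s["moment"].round(2),s["grip_width"])
f=bot.grab_frame("wrist");save(f,"w5")
# arc in tool axes: tool x = -box x (back), tool z down
a=np.radians(np.arange(0,61,5));x=-.135*(1-np.cos(a));z=-.135*np.sin(a)
print(np.c_[np.diff(x),np.diff(z)].round(4).tolist())
```

```text
[0.51269769 0.1753987  0.04234206] [-3.14106240e+00  9.13546835e-04  2.90138959e+00] [-1.6 -7.1  2.4] [-1.15  0.17  0.16] 0.02880800062677698
[[-0.0005, -0.0118], [-0.0015, -0.0117], [-0.0025, -0.0115], [-0.0035, -0.0112], [-0.0045, -0.0109], [-0.0054, -0.0104], [-0.0063, -0.0099], [-0.0072, -0.0093], [-0.008, -0.0087], [-0.0087, -0.008], [-0.0093, -0.0072], [-0.0099, -0.0063]]
```

View pics/w5.png

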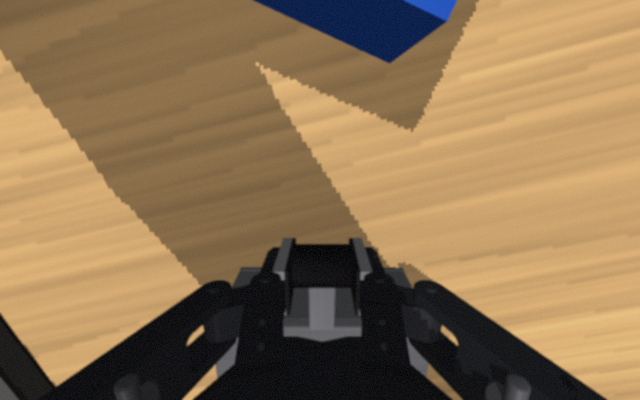

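The knob (323,265) is pinched squarely on its ends. I relieve the small side load and raise to 30 degrees.

Call:
{"fn": "apply_moves", "kwargs": {
  "claw": [0.02,0.02,0.02,0.02,0.02,0.02,0.02,0.02],
  "xyz": [
    [0,-0.001,0],
    [-0.0005,0,-0.0118],
    [-0.0015,0,-0.0117],
    [-0.0025,0,-0.0115],
    [-0.0035,0,-0.0112],
    [-0.0045,0,-0.0109],
    [-0.0054,0,-0.0104],
    [0,0,0]
  ],
  "twist": [
    [0,0,0],
    [0,0,0],
    [0,0,0],
    [0,0,0],
    [0,0,0],
    [0,0,0],
    [0,0,0],
    [0,0,0]
  ]
}}

```text
clock: 12.95
position: [0.5307, 0.1708, 0.1105]
tool_rot: [3.14, 0.002, 2.901]
force: [3.4, -1.7, -4.3]
grip_width: 0.0293
finger_force: 42.0
```

Call:
{"fn": "apply_moves", "kwargs": {
  "claw": [0.02,0.02,0.02,0.02,0.02,0.02,0.02,0.02,0.02],
  "xyz": [
    [-0.0063,0,-0.0099],
    [-0.0072,0,-0.0093],
    [-0.008,0,-0.0087],
    [-0.0087,0,-0.008],
    [-0.0093,0,-0.0072],
    [-0.0099,0,-0.0063],
    [0,0,0],
    [0,0,0],
    [0,0,0]
  ],
  "twist": [
    [0,0,0],
    [0,0,0],
    [0,0,0],
    [0,0,0],
    [0,0,0],
    [0,0,0],
    [0,0,0],
    [0,0,0],
    [0,0,0]
  ]
}}

```text
clock: 13.85
position: [0.5775, 0.1592, 0.1583]
tool_rot: [-3.141, 0.0, 2.902]
force: [-3.2, -3.9, 1.6]
grip_width: 0.0292
finger_force: 41.4
```

Run:
```python
from h import *
s=bot.observe();p=s["position"];print(p,s["tool_rot"],s["force"].round(1),s["moment"].round(2),s["grip_width"])
u=np.array([.971,-.2385,0]);k0=np.array([.5127,.1750,.0423])
d=p-k0;print("dx,dz",d@u,d[2],"angle from chord",np.degrees(2*np.arctan2(d@u,d[2])),"from dz",np.degrees(np.arcsin(d[2]/.135)), "dx",np.degrees(np.arccos(1-d@u/.135)))
W=[]
f=bot.grab_frame("side");g=bot.grab_frame("wrist")
a=cv2.resize(f["img"][120:245,240:400],(640,500),interpolation=2)[:, :400]
b=cv2.resize(g["img"],(400,250));c=np.vstack([b,b*0])
cv2.imwrite("pics/f6.png",np.hstack([a,c])[:,:,::-1])
H=np.array([.5125,.1750,.0585])+.135*u;y=np.array([.2385,.971,0])
for ang in(55,60,65):
    t=np.radians(ang);k=H+.135*np.array([-np.cos(t)*u[0],-np.cos(t)*u[1],np.sin(t)])
    e=H+.1*np.array([-np.cos(t)*u[0],-np.cos(t)*u[1],np.sin(t)])
    print(ang,proj(f,k).round(1),[((proj(f,e+q*y)-[240,120])*4).round(0).tolist() for q in(.06,-.06)],((proj(f,H-.06*y)-[240,120])*4).round(0))
```

```text
[0.57749863 0.15922302 0.1582528 ] [-3.14147364e+00  3.36700015e-04  2.90164229e+00] [-3.2 -3.9  1.6] [-0.84  0.31 -0.17] 0.029162098320452745
dx,dz 0.06668228488686741 0.11595280120550494 angle from chord 59.804802816815844 from dz 59.19437672948971 dx 59.59844655827062
55 [316.1 156.2] [[335.0, 138.0], [319.0, 213.0]] [384. 297.]
60 [318.9 154.8] [[343.0, 134.0], [327.0, 209.0]] [384. 297.]
65 [322.  153.6] [[352.0, 131.0], [337.0, 206.0]] [384. 297.]
```

View pics/f6.png

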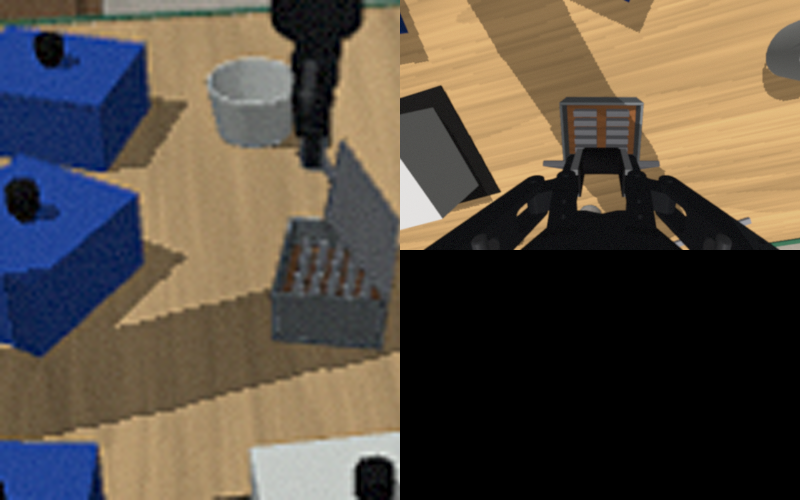

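The lid's front edge, (342,140) to (328,205), matches the 60 degree prediction, and the knob is still pinched. I hand the job in.

```bash
python3 -c "
from h import *
print(bot.job_done())"
```

```text
the job is handed in; nothing more can be done
None
```

I stood the white cover upright on the black mat and raised the lid to about 60 degrees, still held by its knob; the job is handed in at about 14 s on the robot's clock, and the hand-in gave no verdict.

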